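# Close up the chilled chocolate keeper

### The job

Put the chocolate bars away for the night: lay every bar that is on the counter in the round well of the chilled keeper, then set the lid on, press it down against its sprung seal and turn it clockwise until its two tabs are fully home under the hooks. Only when the lid is locked, turn the keeper's dial to setting 4 (the four dots); leave the jar, the gift box and the price sign alone.

Things in the scene. Friction and masses are not known exactly. Their poses are not given: they have to be found in the camera images.
- keeper: chilled keeper, fixed aluminium block 240 x 330 x 62 mm (x, y, z) on the counter. Origin on the counter under the centre of its round well; z up, the block spans x -120 to 120, y -212 to 118 mm. The well is open on top, 160 mm across, floor at 16 mm, rim at 62 mm height
- well_floor (a point): centre of the well's floor, 16 mm above the counter, axes as the keeper's. Three bars fit side by side (36 mm apart in x, length along y) and two more on top of them; two flat layers stay below the lid
- seal (a point): well centre at the top of the blue sprung seal ring round the rim (radius 82 to 89 mm), 70 mm above the counter when free. The lid lies on it; it yields up to 7 mm downwards (about 4.5 N to start, 8 N at the bottom)
- hook (a point): middle of the +x hook of the keeper, under its lip: 100 mm from the well's centre, 72 mm above the counter. Two dark steel hooks on +x and -x (half-turn symmetric): lip reaching in to 94 mm from the centre, heights 72 to 79 mm, spanning y -30 to 24 mm (+x hook); outer wall at 109 mm; a stop at the clockwise end (y below -21 mm), open at the other end
- lid: white lid, loose, about 300 g: disc 180 mm across, 8 mm thick, origin at the centre of its underside, z up. Two orange tabs on +x and -x (to 104 mm from the centre, 36 mm wide, 6 mm thick, undersides level with the disc's). Wooden grip bar along x across its middle: 94 mm long, 18 mm wide, 8 to 42 mm above the underside. The same after a half turn
- lid_grip (a point): point on the lid's axis 30 mm above its underside, for a grasp across the grip bar. Locking: set the lid on the seal with its x about 60 degrees anticlockwise (from above) of the keeper's x (tabs clear of hooks), press 5 to 6 mm down (under 4 mm does not pass), turn clockwise while pressed until lid x is along keeper x and the tabs meet the stops; released, its underside stays at about 66 mm
- dial (a joint): the keeper's dial, rad: 0 to 3.14, growing clockwise from above, with a click (detent) every 0.5236; setting n is n x 0.5236, so setting 4 is 2.094. Setting 0 (white dash) points along the keeper's +x; settings 1 to 6 follow clockwise, marked with 1 to 6 white dots. Turns lightly (under 0.15 N m); released, it drops into the nearest click
- dial_grip (a point): on the dial's upright axis, 85 mm above the counter, at (0, -158) mm in the keeper's frame; x along the pointer. Black grip bar 52 mm long (x), 14 mm wide, top at 99 mm; below it a grey skirt 52 mm across, top at 73 mm
- dial_pointer (a point): orange pointer end of the dial's grip bar, 26 mm from its axis, 98 mm above the counter
- bar_dark: chocolate bar, a block 64 x 32 x 20 mm (x, y, z), about 55 g, dark brown; origin at the centre of its underside, x along its length. Only three to five of the five bars are there (None = not there)
- bar_milk: chocolate bar, a block 64 x 32 x 20 mm (x, y, z), about 55 g, milk-chocolate brown; origin at the centre of its underside, x along its length. Only three to five of the five bars are there (None = not there)
- bar_white: chocolate bar, a block 64 x 32 x 20 mm (x, y, z), about 55 g, cream white; origin at the centre of its underside, x along its length. Only three to five of the five bars are there (None = not there)
- bar_hazel: chocolate bar, a block 64 x 32 x 20 mm (x, y, z), about 55 g, light hazelnut brown; origin at the centre of its underside, x along its length. Only three to five of the five bars are there (None = not there)
- bar_ruby: chocolate bar, a block 64 x 32 x 20 mm (x, y, z), about 55 g, ruby pink; origin at the centre of its underside, x along its length. Only three to five of the five bars are there (None = not there)
- jar: amber glass jar, 68 mm across, 100 mm tall, origin under its centre; bystander
- gift_box: red gift box 90 x 130 x 50 mm, origin under its centre; bystander
- sign: small price sign, 50 x 90 mm foot, 60 mm tall, origin under its centre; bystander
There are look-alikes about, which are no part of the job. Several things have the shape of the lid; the one meant has the colours described above.

How it is judged (in metres and radians):
On the way, in this order (a step that is already met when the one before it is completed fails the run):
1. every bar lies in the keeper's well (horizontal distance between each of bar_dark, bar_milk, bar_white, bar_hazel, bar_ruby and keeper below 0.066 m and z of each of bar_dark, bar_milk, bar_white, bar_hazel, bar_ruby in the frame of keeper below 0.052 m), for 0.2 s.
2. the lid is pressed down and turned home under both hooks (horizontal distance between lid and keeper below 0.008 m and z of lid in the frame of keeper below 0.0685 m and angle between the x axis of lid and the x axis of keeper, either way round below 0.12 rad and angle between the z axis of lid and the z axis of keeper, either way round below 0.05 rad), for 0.2 s.
3. the dial is turned to setting 4 (value of joint dial between 1.934 and 2.254 rad), for 0.2 s.
At the end, for the whole second after the job is handed in: every bar present lies in the well (within 66 mm of its centre, underside below 52 mm), the lid is centred within 8 mm, level, held down under the hooks (underside below 68.5 mm), its grip bar within 0.12 rad of the keeper's x axis; the dial rests within 0.16 rad of setting 4; all is released (all of step 1 and all of step 2 and all of step 3 and linear speed of lid below 0.01 m/s and velocity of joint dial between -0.05 and 0.05 rad/s); the robot touches nothing.
It fails at once if the jar of cocoa nibs is shifted more than 30 mm or knocked over (distance of jar from where it was at the start of the episode above 0.03 m or angle between jar's own z axis and vertical above 0.4 rad).
It fails at once if the gift box is shifted more than 30 mm or knocked over (distance of gift_box from where it was at the start of the episode above 0.03 m or angle between gift_box's own z axis and vertical above 0.4 rad).
It fails at once if the price sign is shifted more than 30 mm or knocked over (distance of sign from where it was at the start of the episode above 0.03 m or angle between sign's own z axis and vertical above 0.4 rad).
Of bar_dark, bar_milk, bar_white, bar_hazel, bar_ruby only 3 to 5 are there at a start; the rules pass over those that are not, and their reading is None.
At some moment in a run one of bar_dark, bar_milk, bar_white, bar_hazel, bar_ruby may be knocked a few centimetres aside while the robot is not near it.
Once in a run the grip may slacken for a moment while it holds something.
It also fails if it takes over 210 s, if anything falls off the work surface, if the arm or the gripper's body presses on something with over 40 N, if the wrist force passes 120 N, or if a joint passes its speed limit or range.

### The arm

A 6-joint arm with a two-finger parallel gripper is mounted at the origin on the work surface. World frame = base frame: x ahead of the robot, y to its left, z up, the work surface at z = 0. Lengths are in mm, angles in rad, forces in N, time in s.
With the tool pointing down it reaches from about 400 to 825 mm from the base axis. Payload 7 kg.
Tool frame: the origin (TCP) lies at the very end of the fingers, on their centre line; the grasp point (between the pads) lies 19 mm behind it; z points along the fingers, y is the direction in which the jaws open and shut (so a half turn about z gives the same grasp; the last joint's range is limited). The gripper opens to 88 mm and grips with 3 to 60 N. Pads are 19 mm wide; open, the fingers measure 130 mm over their backs; the gripper's body (78 mm by 193 mm) begins 47 mm behind the grasp point.
Start: joints at [-0.947, 0.359, 0.012, 0, -1.224, -0.288], TCP at [222.402, -637.285, 226.561] pointing down, gripper open.
Joint ranges: [-3.07, 3.07], [-1.43, 2.12], [-1.02, 1.25], [-3.03, 1.67], [-3.05, -0], [-3.03, 3.03]. Speed limits (rad/s): [2.39, 2.39, 3.01, 3.14, 3.14, 3.14].

### API

Orientations are given as a unit quaternion [x, y, z, w].
In Python, from plant import bot gives the robot as it stands. Calls block until the motion is done:
- bot.move_ptp(position, orientation): joint-space move of the TCP to a pose.
- bot.line_to(position, velocity=150, ori=None): straight line of the TCP; ori=None keeps the orientation; velocity is the mean speed in mm/s.
- bot.move_joints(angles): joint-space move.
- bot.move_gripper(opening, force=None): finger opening in mm; force is the grip in N (None keeps the last); returns when the fingers have stopped.
- bot.pause(seconds).
- bot.solve_ik(position, orientation): joint angles nearest the present ones, or None.
- bot.read_state(): the state.
- bot.camera(name): name is "side" or "top" or "wrist"; returns the picture (420x560x3 uint8, red, green, blue); there is no depth.
- bot.get_calibration(name): a dict with "fx", "fy", "cx", "cy" (pixels), "view" (4x4, takes a point from world to camera coordinates); the wrist camera has in their place "T_tool_cam" (4x4, takes a point from camera to tool coordinates, whose origin is the TCP and whose axes are the flange's). Camera axes: x right, y up, looking along -z (the intrinsics and any distortion apply to the point x, -y, -z); pixel columns grow to the right and rows downward; lengths in mm; the calibration is good to about 2 mm. A picture is of the moment at which its call begins: read the wrist's pose just before it. get_calibration takes no time and is no camera call.
A pose or a line that the arm cannot do raises bot.Unreachable and nothing moves.
- bot.close_job(): hands the job in, once; it reports no verdict.
The state is a dict: "t": time; "joint_pos": joint angles; "qvel": joint speeds; "tau": joint torques, N m; "tcp_pos": TCP position; "eef_rot": TCP orientation; "contact_force": force on the tool from outside, world axes, zero at the start; "moment": the same for the moment, N m; "width": finger opening in mm.
Only numpy, scipy, OpenCV 4.12 (cv2) and the standard library are available. Lean on these libraries where they do the work, as an engineer would, in place of code of your own. Each camera call takes 0.05 s, during which the arm holds its last target.

## Working session

There is one attempt and no reset: what is moved stays moved. The work goes in short steps, each a Python script; the robot and the scene stay as the last script left them, time stands still between calls to the robot, and variables do not carry over. Pictures are saved under pics/ and viewed, and the job is handed in when it is done.

```bash
ls; mkdir -p pics
python3 - <<'E'
from plant import bot
import cv2
s=bot.read_state();print(s['t'],s['tcp_pos'],s['eef_rot'],s['width'],s['contact_force'])
for n in("side","top","wrist"):
    im=bot.camera(n);cv2.imwrite(f"pics/{n}0.png",im[:,:,::-1]);c=bot.get_calibration(n);print(n,c)
E
```

```text
pics
0.0 [ 222.27726495 -636.83235158  225.6284709 ] [-1.67079931e-01  9.85943009e-01  7.98817944e-04 -2.02413144e-04] 87.91628265307276 [0.35712728 0.11117674 0.82401601]
side {'fx': 448.3261344538671, 'fy': 448.3261344538671, 'cx': 275.78253076005166, 'cy': 208.65122209246846, 'view': array([[-9.92332691e-01, -1.23584469e-01,  1.64620882e-03,
         4.84771335e+02],
       [ 7.40123065e-02, -5.83515928e-01,  8.08722042e-01,
        -2.08465648e+02],
       [-9.89848948e-02,  8.02643159e-01,  5.88188702e-01,
        -1.12222936e+03],
       [ 0.00000000e+00,  0.00000000e+00,  0.00000000e+00,
         1.00000000e+00]])}
top {'fx': 490.2915719604794, 'fy': 490.2915719604794, 'cx': 279.6194547500765, 'cy': 210.09400204431768, 'view': array([[-2.94240136e-02, -9.99564153e-01,  2.39393707e-03,
        -1.22118692e+02],
       [ 9.70610546e-01, -2.79992592e-02,  2.39021358e-01,
        -5.53915010e+02],
       [-2.38850153e-01,  9.35654826e-03,  9.71011359e-01,
        -1.58591543e+03],
       [ 0.00000000e+00,  0.00000000e+00,  0.00000000e+00,
         1.00000000e+00]])}
wrist {'fx': 349.6112856764205, 'fy': 349.6112856764205, 'cx': 275.2938885472157, 'cy': 208.10953216516813, 'T_tool_cam': array([[ 2.65883420e-04,  9.69366580e-01,  2.45618327e-01,
         6.65895150e+01],
       [ 9.99999944e-01, -3.07923450e-04,  1.32755962e-04,
         6.59445596e-02],
       [ 2.04320835e-04,  2.45618278e-01, -9.69366608e-01,
        -1.57080413e+02],
       [ 0.00000000e+00,  0.00000000e+00,  0.00000000e+00,
         1.00000000e+00]])}
```

View pics/top0.png

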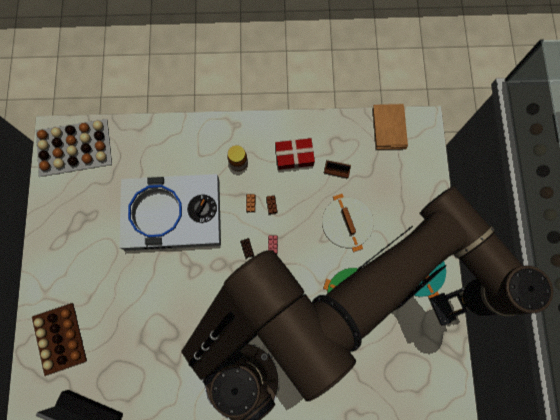

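View pics/side0.png

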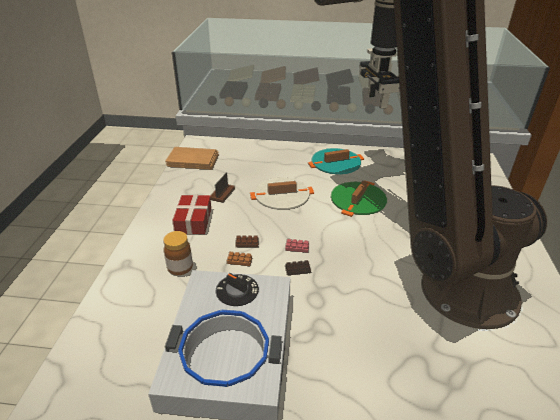

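View pics/wrist0.png

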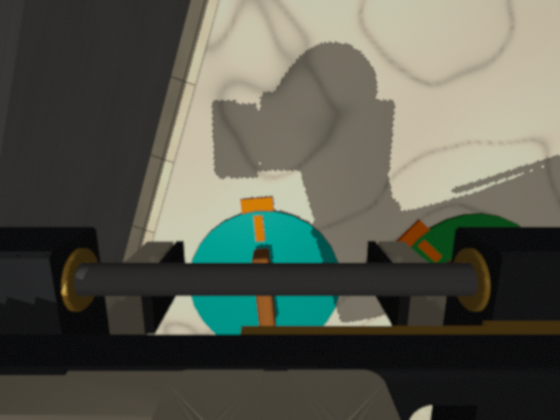

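Top view: four bars, at (248,247) dark, (272,243) ruby, (251,203) hazel and (272,204) milk. The keeper is at (155,210). Three things have the lid's shape: white (347,222), green (345,280) and teal (430,280). The white one with orange tabs fits the description. I'll confirm that, and check for a hidden white bar, once the arm is out of the way.

```bash
cat > h.py <<'E'
import numpy as np, cv2
from scipy.spatial.transform import Rotation as R
from plant import bot
def Tcam(name, s=None):
    c=bot.get_calibration(name)
    if name=="wrist":
        s=s or bot.read_state()
        T=np.eye(4);T[:3,:3]=R.from_quat(s['eef_rot']).as_matrix();T[:3,3]=s['tcp_pos']
        return c,T@c['T_tool_cam']
    return c,np.linalg.inv(c['view'])
def ray(cT,uv):
    c,T=cT
    d=np.array([(uv[0]-c['cx'])/c['fx'],-(uv[1]-c['cy'])/c['fy'],-1.])
    d=T[:3,:3]@d
    return T[:3,3],d/np.linalg.norm(d)
def onz(cT,uv,z):
    o,d=ray(cT,uv);return o+d*(z-o[2])/d[2]
def tri(rays):
    A=0;b=0
    for o,d in rays:
        P=np.eye(3)-np.outer(d,d);A=A+P;b=b+P@o
    p=np.linalg.solve(A,b)
    return p,[np.linalg.norm((np.eye(3)-np.outer(d,d))@(p-o)) for o,d in rays]
def proj(cT,p):
    c,T=cT
    q=np.linalg.inv(T)@np.append(p,1)
    return np.array([c['cx']+c['fx']*q[0]/-q[2],c['cy']-c['fy']*q[1]/-q[2]])
def down(yaw):
    """tool z down, tool y (jaw) along world angle yaw+90deg ; tool x along yaw"""
    c,s=np.cos(yaw),np.sin(yaw)
    M=np.array([[c,s,0],[s,-c,0],[0,0,-1.]])  # x=(c,s), y=(s,-c), z=down
    return R.from_matrix(M).as_quat()
def shot(name,fn,crop=None,scale=1):
    s=bot.read_state();im=bot.camera(name)
    cv2.imwrite(f"pics/{fn}_raw.png",im[:,:,::-1])
    v=im[:,:,::-1]
    if crop: x0,y0,x1,y1=crop;v=v[y0:y1,x0:x1]
    if scale!=1: v=cv2.resize(v,None,fx=scale,fy=scale,interpolation=cv2.INTER_CUBIC)
    cv2.imwrite(f"pics/{fn}.png",v)
    return im,Tcam(name,s)
E
python3 - <<'E'
from h import *
t=Tcam("top")
for n,uv,z in[("dark",(248,247),20),("ruby",(272,243),20),("hazel",(251,203),20),("milk",(272,204),20),("lid",(347,222),8),("well",(155,210),70),("dial",(203,208),99),("jar",(237,155),100),("gift",(295,153),50),("sign",(337,169),30),("hook+",(155,180),79)]:
    print(n,onz(t,uv,z).round(),np.hypot(*onz(t,uv,z)[:2]).round())
s=bot.read_state();M=R.from_quat(s['eef_rot']).as_matrix();print(M.round(2))
E
```

```text
dark [435. -27.  20.] 436.0
ruby [ 447. -109.   20.] 460.0
hazel [590. -40.  20.] 591.0
milk [ 584. -113.   20.] 595.0
lid [ 515. -372.    8.] 635.0
well [562. 281.  70.] 628.0
dial [557. 115.  99.] 569.0
jar [739.   1. 100.] 739.0
gift [ 759. -198.   50.] 785.0
sign [ 703. -345.   30.] 783.0
hook+ [665. 282.  79.] 722.0
[[-0.94 -0.33 -0.  ]
 [-0.33  0.94  0.  ]
 [ 0.    0.   -1.  ]]
```

Run:
```python
from h import *
bot.move_ptp([700,-60,280],down(np.pi))
print(bot.read_state()['t'],bot.read_state()['joint_pos'])
shot("wrist","w1");shot("top","t1");shot("top","t1c",(100,140,400,365),2.6)
```

```text
2.8 [ 1.89772312e-01  3.79813667e-01  1.63485898e-01  8.02675210e-05
 -1.35453890e+00 -1.76153656e+00]
```

View pics/w1.png

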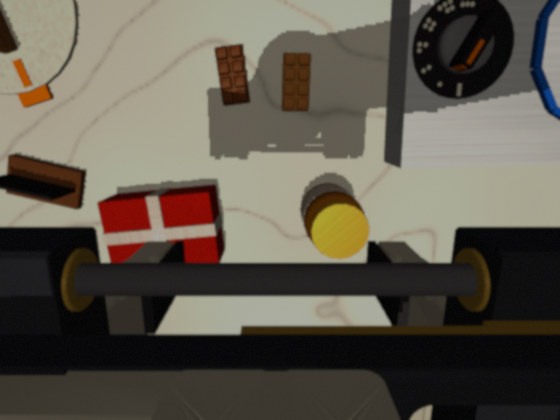

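View pics/t1c.png

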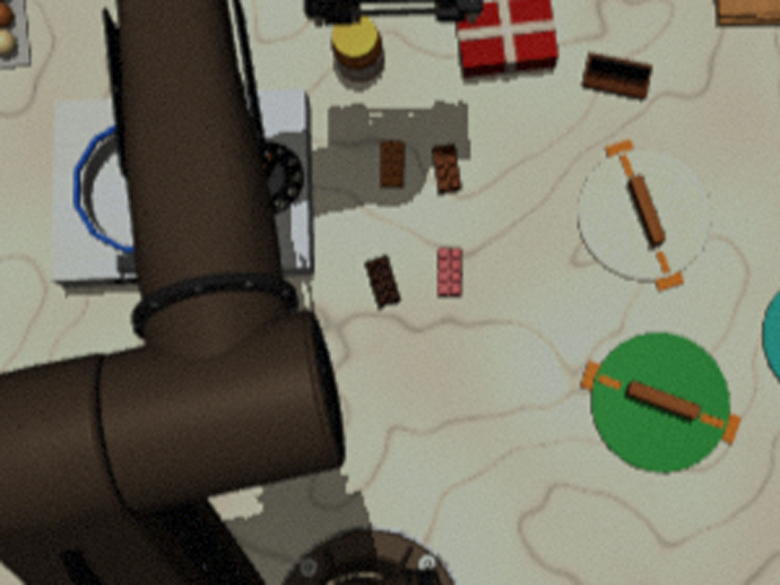

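Wrist view 1: milk at (232,74), hazel at (296,81), jar lid at (338,230), gift box at (160,220). There's no cream bar anywhere, so four bars are present. The dial pointer is at (478,50). Next, wrist views of the keeper, the near bars and the lid.

```bash
python3 - <<'E'
from h import *
bot.move_ptp([490,-70,290],down(np.pi)); shot("wrist","w2")
bot.move_ptp([625,200,350],down(np.pi)); shot("wrist","w3"); shot("top","t3");shot("side","s3")
np.save("w3T.npy",Tcam("wrist")[1])
bot.move_ptp([625,150,350],down(np.pi)); shot("wrist","w4"); np.save("w4T.npy",Tcam("wrist")[1])
print(bot.read_state()['t'])
E
python3 -c "
import cv2,numpy as np
a=cv2.imread('pics/w2.png');b=cv2.imread('pics/w3.png')
cv2.imwrite('pics/w23.png',np.hstack([a[:240],b[:240]])[:, :])
"
```

```text
5.5417
```

View pics/w2.png

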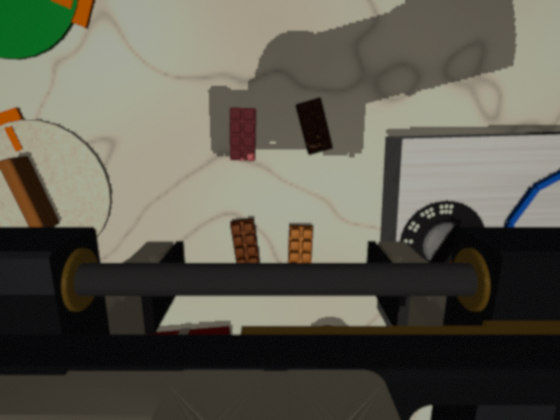

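View pics/w3.png

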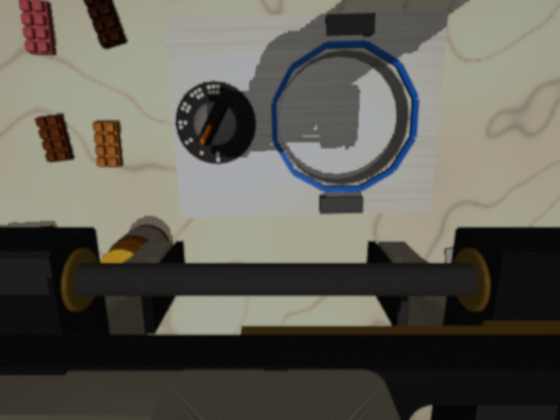

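View pics/w4.png

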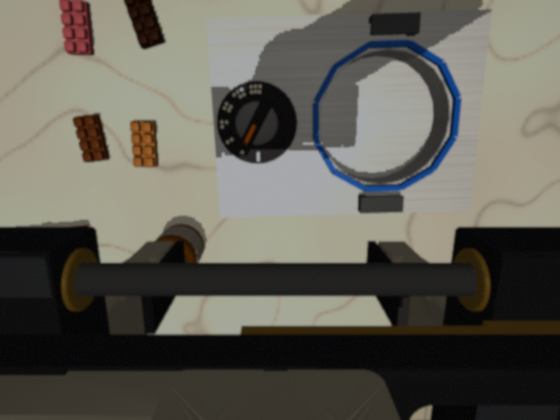

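View pics/t3.png

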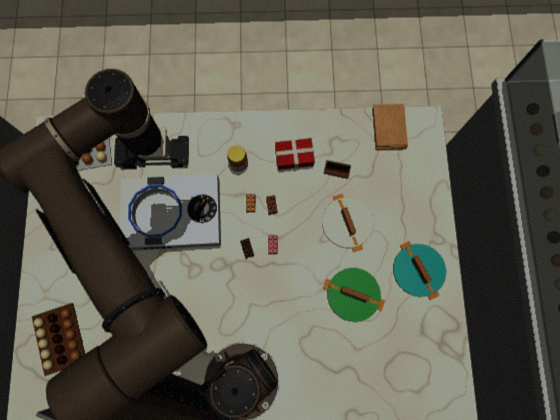

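Wrist view 3: the blue ring is centred near (346,116), the hooks are at (350,24) and (341,205), and the dial is at (216,122) with its pointer on setting 1 and the dash towards +x. All four bars are visible in w3 and w4. Now to measure them.

```bash
cat > det.py <<'E'
from h import *
def comps(m,amin=60):
    m=cv2.morphologyEx(m.astype(np.uint8)*255,cv2.MORPH_OPEN,np.ones((3,3)))
    cs,_=cv2.findContours(m,cv2.RETR_EXTERNAL,cv2.CHAIN_APPROX_NONE)
    return sorted([c for c in cs if cv2.contourArea(c)>amin],key=cv2.contourArea,reverse=True)
def blue(im):
    h=cv2.cvtColor(im,cv2.COLOR_RGB2HSV); m=(h[...,0]>100)&(h[...,0]<125)&(h[...,1]>120)&(h[...,2]>60)
    m[235:]=0; return m
def ringcentre(im,cT,z=70):
    ys,xs=np.nonzero(blue(im)); P=np.array([onz(cT,(x,y),z)[:2] for x,y in zip(xs,ys)])
    # circle fit by least squares on ring
    A=np.c_[2*P,np.ones(len(P))];b=(P**2).sum(1);s=np.linalg.lstsq(A,b,rcond=None)[0]
    return s[:2],np.sqrt(s[2]+s[:2]@s[:2]),len(P)
E
python3 - <<'E'
from det import *
c=bot.get_calibration("wrist")
I={k:cv2.imread(f'pics/{k}_raw.png')[:,:,::-1].copy() for k in("w3","w4","t1","t3")}
C={k:(c,np.load(k+'T.npy')) for k in("w3","w4")}
for z in(60,65,70,75):
    print(z,[ (ringcentre(I[k],C[k],z)[0].round(1),round(ringcentre(I[k],C[k],z)[1],1)) for k in C])
rays=[]
for k in C:
    im=I[k];pc=ringcentre(im,C[k],70)[0];uv=proj(C[k],[*pc,70]);rays.append(ray(C[k],uv))
    g=cv2.cvtColor(im,cv2.COLOR_RGB2GRAY)
    dx=216 if k=="w3" else 257
    m=(g<75);m[:70]=0;m[175:]=0;m[:,:dx-55]=0;m[:,dx+55:]=0
    b=cv2.morphologyEx(m.astype(np.uint8),cv2.MORPH_CLOSE,np.ones((9,9)))
    n=comps(b.astype(bool))
    print(k,[ (cv2.contourArea(q),cv2.fitEllipse(q)) for q in n[:2]])
    hsv=cv2.cvtColor(im,cv2.COLOR_RGB2HSV)
    o=(hsv[...,0]<16)&(hsv[...,1]>170)&(hsv[...,2]>90);o[:70]=0;o[175:]=0;o[:,:dx-45]=0;o[:,dx+45:]=0
    print([ (cv2.contourArea(q),cv2.minAreaRect(q)) for q in comps(o,8)])
print(tri(rays))
E
python3 -c "
import cv2
a=cv2.imread('pics/w3.png')[0:230,150:470];cv2.imwrite('pics/w3c.png',cv2.resize(a,None,fx=2.5,fy=2.5,interpolation=2))"
```

```text
60 [(array([558.8, 283.7]), np.float64(87.8)), (array([558.3, 285.2]), np.float64(87.7))]
65 [(array([558.8, 282.7]), np.float64(86.8)), (array([558.3, 283.6]), np.float64(86.7))]
70 [(array([558.8, 281.8]), np.float64(85.8)), (array([558.3, 282.1]), np.float64(85.7))]
75 [(array([558.8, 280.8]), np.float64(84.8)), (array([558.3, 280.6]), np.float64(84.7))]
w3 [(5027.5, ((216.08250427246094, 122.17041778564453), (78.14347076416016, 81.92041778564453), 136.2827606201172))]
[]
w4 [(5147.0, ((256.4591979980469, 121.23920440673828), (80.79374694824219, 81.20186614990234), 92.08634948730469))]
[]
(array([558.55666262, 281.1549151 ,  73.15098054]), [np.float64(0.25397312448984266), np.float64(0.25397312449015164)])
```

View pics/w3c.png

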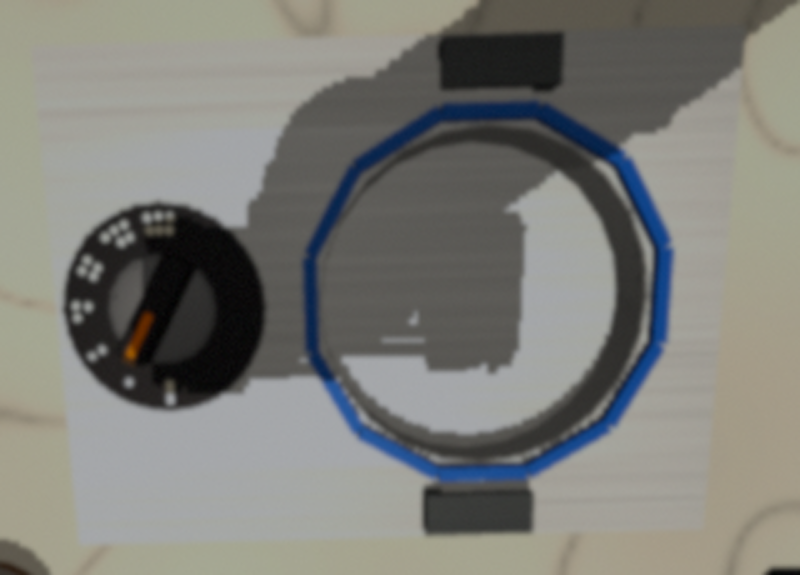

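Run:
```python
from det import *
c=bot.get_calibration("wrist")
C={k:(c,np.load(k+'T.npy')) for k in("w3","w4")}
W=np.array([558.5,281.8])
uvs={"w3":(216.1,122.2),"w4":(256.5,121.2)}
print(tri([ray(C[k],uvs[k]) for k in C]))
for k in C:
    d=onz(C[k],uvs[k],63)[:2];v=W-d;print(k,d,np.hypot(*v),"yaw",np.arctan2(v[1],v[0])-np.pi/2)
    im=cv2.imread(f'pics/{k}_raw.png');g=im.max(2)
    # hooks
    ox=150 if k=="w3" else 191
    for r in((5,40),(190,218)):
        m=g<70
        m[:r[0]]=0;m[r[1]:]=0;m[:,:ox+160]=0;m[:,ox+240:]=0
        q=comps(m,100);print(k,r,[cv2.minAreaRect(a) for a in q[:1]],[cv2.boundingRect(a) for a in q[:2]])
# block edges: corners from crop w3: TL (32,48) TR (745,28)?, BL(78,545) BR(702,528)
def pc(p):return (150+p[0]/2.5,p[1]/2.5)
P=[onz(C["w3"],pc(p),62)[:2] for p in((32,48),(78,545),(702,528),(745,28))]
print(np.array(P).round(1))
e=P[2]-P[1];print("edge far yaw",np.arctan2(e[1],e[0])-np.pi/2); e=P[3]-P[0];print(np.arctan2(e[1],e[0])-np.pi/2)
dash=onz(C["w3"],pc((170,392)),63)[:2];d=onz(C["w3"],uvs["w3"],63)[:2];v=dash-d;print("dash",np.arctan2(v[1],v[0]))
o1=onz(C["w3"],pc((130,355)),98)[:2];o2=onz(C["w3"],pc((147,315)),98)[:2];v=o1-o2;print("pointer",np.arctan2(v[1],v[0]),o1)
```

```text
(array([561.08471198, 125.60945368,  64.58024588]), [np.float64(0.49619345199060894), np.float64(0.49619345199084897)])
w3 [561.59283092 125.35934915] 156.47122049037515 yaw 0.019767420076637565
w3 (5, 40) [((350.0, 24.5), (23.0, 50.0), 90.0)] [(325, 13, 51, 24)]
w3 (190, 218) [((340.5, 203.0), (16.0, 41.0), 90.0)] [(320, 195, 42, 17)]
w4 [560.59707781 125.51800446] 156.29606477819536 yaw 0.01341774494078063
w4 (5, 40) [((394.0, 24.0), (24.0, 52.0), 90.0)] [(368, 12, 53, 25)]
w4 (190, 218) [((380.0, 202.5), (17.0, 42.0), 90.0)] [(359, 194, 43, 18)]
[[445.9  68.5]
 [684.8  73.7]
 [675.8 403.3]
 [437.9 397.3]]
edge far yaw 0.02706190342090986
0.024273443353570734
dash 0.01370789043626216
pointer -0.45135537254841124 [583.48241737 113.89937439]
```

```bash
cat >> det.py <<'E'
def barmask(im):
    h=cv2.cvtColor(im,cv2.COLOR_RGB2HSV)
    m=((h[...,1]>95)&(h[...,2]>25))|(h[...,2]<55)
    m=cv2.morphologyEx(m.astype(np.uint8),cv2.MORPH_CLOSE,np.ones((3,3)))
    return m.astype(bool)
def bars(im,cT,z=20,rowmax=225):
    """world rect of bar-like blobs: (centre, yaw of long axis, L, W, mean rgb, pixel)"""
    m=barmask(im); m[rowmax:]=0; out=[]
    for q in comps(m,40):
        x,y,w,h=cv2.boundingRect(q)
        if y<=1 or x<=1 or x+w>=559: continue
        P=np.array([onz(cT,p[0],z)[:2] for p in q],np.float32)
        (cx,cy),(a,b),ang=cv2.minAreaRect(P); 
        L,Wd=max(a,b),min(a,b)
        if not(45<L<85 and 22<Wd<48): continue
        bp=cv2.boxPoints(((cx,cy),(a,b),ang));e=max((bp[1]-bp[0],bp[2]-bp[1]),key=np.linalg.norm)
        yaw=np.arctan2(e[1],e[0]);yaw=(yaw+np.pi/2)%np.pi-np.pi/2
        mk=np.zeros(m.shape,np.uint8);cv2.drawContours(mk,[q],-1,1,-1)
        out.append((np.array([cx,cy]).round(1),round(yaw,3),round(L,1),round(Wd,1),np.array(cv2.mean(im,mk)[:3]).round(),np.mean(q[:,0],axis=0).round(1)))
    return out
E
python3 - <<'E'
from det import *
c=bot.get_calibration("wrist")
for k in("w4","w3"):
    im=cv2.imread(f'pics/{k}_raw.png')[:,:,::-1].copy();cT=(c,np.load(k+'T.npy'))
    print(k);[print(*b) for b in bars(im,cT)]
im=cv2.imread(f'pics/t3_raw.png')[:,:,::-1].copy();print("top");[print(*b) for b in bars(im,Tcam("top"),rowmax=420)]
E
```

```text
w4
[ 583.  -103.7] 0.12 59.9 35.8 [63. 32. 13.] [ 90.8 137.4]
[590.7 -32.2] -0.025 61.4 33.9 [116.  71.  32.] [143.7 143.3]
[441.5 299.6] 1.569 64.5 25.4 [29. 30. 29.] [394.6  23.6]
w3
[ 582.9 -103.8] 0.124 59.9 37.9 [58. 28. 11.] [ 54.4 137.6]
[590.6 -32.7] -0.038 62.0 35.4 [108.  66.  28.] [107.2 143.7]
[441.8 293. ] 1.57 63.1 26.6 [30. 31. 30.] [350.1  24.1]
top
[ 799.5 -159.3] -1.482 58.5 36.2 [110.  25.  21.] [283.1 145.6]
[ 807.5 -231.8] 1.542 54.3 38.3 [115.  27.  23.] [303.5 143.4]
[592.1 -36.3] -0.017 61.5 28.0 [110.  69.  39.] [250.2 202.7]
[ 582.7 -110.7] 0.114 64.0 29.0 [64. 36. 22.] [271.4 204.5]
[431.6 -23. ] 0.272 62.2 28.3 [32. 21. 15.] [246.8 248. ]
[ 441.8 -109.1] -0.028 58.8 27.3 [122.  62.  62.] [272.4 244.5]
```

```bash
cat > act.py <<'E'
from det import *
K=np.array([558.6,281.9]);KY=0.022
def kp(x,y): c,s=np.cos(KY),np.sin(KY); return K+np.array([c*x-s*y,s*x+c*y])
def st(msg=""):
    s=bot.read_state();print(msg,"t",round(s['t'],1),"tcp",s['tcp_pos'].round(1),"w",round(s['width'],1),"F",np.round(s['contact_force'],1));return s
def look(xy,yaw,tag,z=200):
    """two wrist looks with bar under the camera; tool yaw"""
    ux=np.array([np.cos(yaw),np.sin(yaw)]);uy=np.array([np.sin(yaw),-np.cos(yaw)])
    r=[];best=[]
    for i,o in enumerate((-30,30)):
        p=np.array(xy)-60*ux+o*uy
        (bot.move_ptp if i==0 else lambda P,Q:bot.line_to(P,250))([*p,z],down(yaw)); bot.pause(0.15)
        im,cT=shot("wrist",f"{tag}{i}")
        B=bars(im,cT)
        if not B: print("none",tag);continue
        b=min(B,key=lambda b:np.hypot(*(b[0]-xy)));print(*b)
        best.append(b);r.append(ray(cT,b[5]))
    p,e=tri(r);print("tri",p.round(1),np.round(e,1))
    return np.mean([b[0] for b in best],axis=0),np.mean([b[1] for b in best])
def pick(xy,byaw,force=25):
    yaw=byaw-np.pi/2
    bot.move_gripper(88)
    bot.move_ptp([*xy,110],down(yaw)); bot.line_to([*xy,4],120)
    bot.move_gripper(40,force); st("gripped")
    bot.line_to([*xy,110],150); return st("lifted")
def place(kx,zb=17):
    p=kp(kx,0)
    bot.move_ptp([*p,150],down(KY)); s=st("over")
    if s['width']<58: print("LOST");return False
    bot.line_to([*p,zb+4],100); s=st("low")
    bot.move_gripper(75); bot.line_to([*p,150],150); st("placed");return True
E
python3 - <<'E'
from act import *
xy,y=look((592,-36),-np.pi/2,"hz");print(xy,y)
st()
E
```

```text
[592.2 -37.8] -0.001 61.0 30.1 [140.  88.  42.] [306.1 123.4]
[590.3 -37.7] -0.022 60.6 30.1 [145.  92.  46.] [245.  123.7]
tri [591.5 -37.9   6.7] [0. 0.]
[591.25 -37.75] -0.0115
 t 7.9 tcp [562.7  24.1 199.9] w 87.6 F [0.8 0.4 0.8]
```

Run:
```python
from act import *
s=pick((591.2,-37.8),-0.012)
if s['width']>58: place(-36)
shot("wrist","p1")
```

```text
gripped t 10.2 tcp [591.4 -37.8   4.3] w 63.7 F [-2.   0.5  3.3]
lifted t 11.0 tcp [590.5 -37.9 109.1] w 63.8 F [ 0.1  0.5 -1. ]
over t 12.3 tcp [522.6 280.4 149.3] w 64.0 F [-0.7  0.2 -1.2]
low t 13.7 tcp [523.  281.5  21.6] w 64.1 F [ 0.1  0.2 -1.8]
placed t 15.2 tcp [522.1 280.7 149.1] w 75.5 F [-0.6 -0.4  1.2]
```

View pics/p1.png

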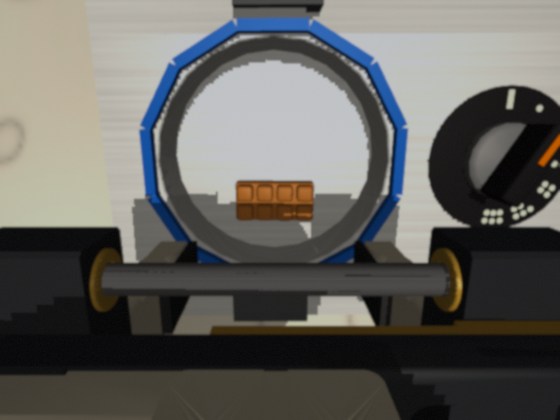

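p1 shows the hazel bar flat in the well at (275,200). Milk next.

Run:
```python
from act import *
xy,y=look((583,-109),-np.pi/2,"mk");print(xy,y)
if np.hypot(*(xy-(583,-109)))<40:
    s=pick(xy,y)
    if s['width']>58: place(0)
xy,y=look((432,-23),-np.pi/2,"dk");print(xy,y)
```

```text
[ 584.2 -111. ] 0.122 60.4 29.1 [92. 51. 27.] [305.2 122.2]
[ 582.2 -111.2] 0.118 60.7 29.2 [94. 54. 30.] [244.4 123.1]
tri [ 583.1 -111.4    6.2] [0.1 0.1]
[ 583.2 -111.1] 0.120000005
gripped t 19.9 tcp [ 583.4 -111.1    4.3] w 63.9 F [-0.4 -0.1  4.4]
lifted t 20.8 tcp [ 582.4 -111.1  109.1] w 64.2 F [-0.4 -0.1 -1.2]
over t 22.3 tcp [558.7 281.  149.6] w 63.8 F [-0.3 -0.4 -1.5]
low t 23.7 tcp [559.  282.3  21.7] w 63.6 F [-0.2  0.6 -0.8]
placed t 25.2 tcp [558.  281.5 149. ] w 74.9 F [-0.   0.4  0.3]
[421.4 -60.9] 0.271 59.9 29.2 [44. 26. 17.] [319.6  82.5]
[418.9 -60.7] 0.273 60.1 29.8 [47. 30. 21.] [256.9  82.7]
tri [419.4 -62.6   6. ] [0.1 0.1]
[420.15 -60.8 ] 0.272
```

The dark bar was knocked to (420,-61). I re-measured it there and will pick it now.

Run:
```python
from act import *
s=pick(np.array([420.2,-61]),.272)
if s['width']>58: place(36)
shot("wrist","p3")
xy,y=look((442,-109),-np.pi/2,"rb");print(xy,y)
```

```text
gripped t 29.9 tcp [420.4 -61.    4.3] w 63.8 F [-1.7  0.7  6.5]
lifted t 30.7 tcp [419.5 -61.1 109.3] w 63.5 F [ 0.2  0.5 -0.1]
over t 32.1 tcp [594.3 281.7 149.6] w 63.5 F [ 0.6 -0.8 -0.5]
low t 33.6 tcp [595.  283.   21.7] w 63.8 F [ 0.3 -0.1 -0.2]
placed t 35.1 tcp [594.  282.3 148.9] w 74.7 F [-0.6 -0.5  0.2]
[ 442.5 -111.4] -0.011 60.7 29.9 [144.  71.  71.] [306.3 122.9]
[ 440.4 -111.1] -0.03 60.5 29.7 [143.  73.  73.] [244.8 123.1]
tri [ 441.6 -111.4    8.9] [0. 0.]
[ 441.45 -111.25] -0.0205
```

View pics/p3.png

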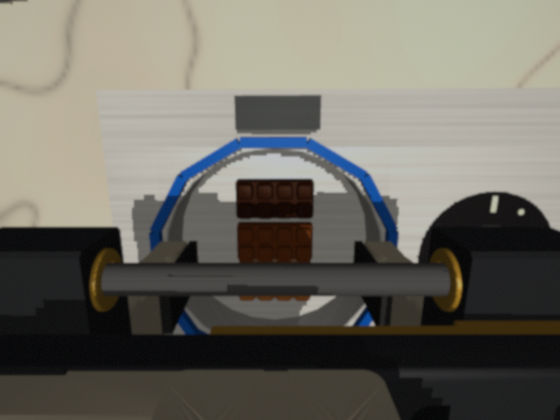

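View pics/rb1.png

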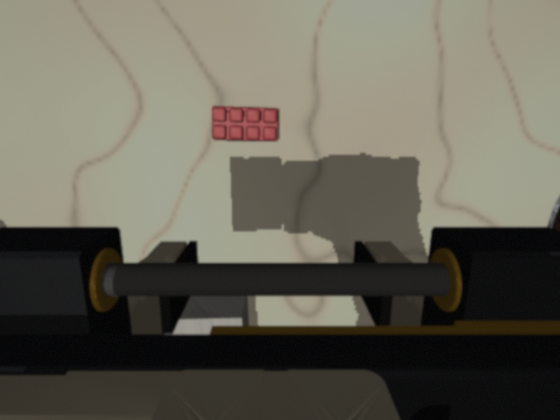

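p3 shows three bars side by side in the well. Ruby is unmoved at (245,123). I'll pick it and lay it on top.

Run:
```python
from act import *
s=pick(np.array([441.4,-111.2]),-.02)
if s['width']>58: place(0,37.5)
p=kp(-110,0)
bot.move_ptp([*p,210],down(KY));bot.pause(.2);shot("wrist","p4")
```

```text
gripped t 39.9 tcp [ 441.6 -111.2    4.3] w 63.9 F [-1.   0.4  4.8]
lifted t 40.7 tcp [ 440.7 -111.2  109.2] w 63.9 F [-0.4 -0.3 -1.5]
over t 42.2 tcp [558.4 280.9 149.6] w 63.9 F [-0.4 -0.  -1. ]
low t 43.5 tcp [559.  282.2  42.2] w 63.8 F [-0.2 -0.5 -0.3]
placed t 44.8 tcp [558.  281.6 149. ] w 75.0 F [ 0.1  0.3 -0.8]
```

View pics/p4.png

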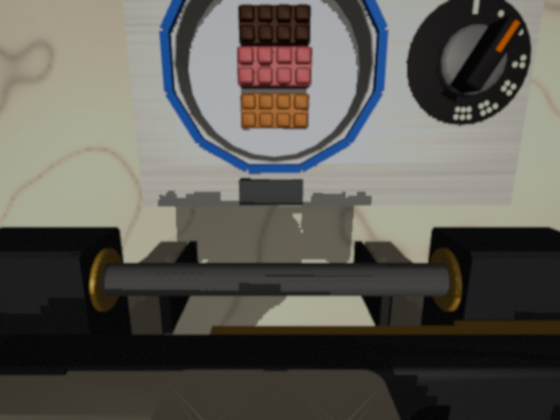

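p4 shows ruby stacked over the middle bar, flat, with the ring clear. Now the lid. I'll look with the wrist camera and take an enlarged crop to confirm it.

```bash
python3 - <<'E'
from act import *
yaw=0.3-np.pi
ux=np.array([np.cos(yaw),np.sin(yaw)]);uy=np.array([np.sin(yaw),-np.cos(yaw)])
for i,o in enumerate((-60,60)):
    p=np.array([515,-372])-75*ux+o*uy
    (bot.move_ptp if i==0 else lambda P,Q:bot.line_to(P,250))([*p,250],down(yaw)); bot.pause(.15)
    im,cT=shot("wrist",f"ld{i}");np.save(f"ld{i}T.npy",cT[1])
print(bot.read_state()['joint_pos'].round(2),bot.read_state()['t'])
shot("top","t5")
E
python3 -c "
import cv2,numpy as np
a=cv2.imread('pics/ld0.png')[0:240];b=cv2.imread('pics/ld1.png')[0:240]
cv2.imwrite('pics/ld.png',np.vstack([a,b])); c=cv2.imread('pics/t5.png')[180:310,300:460];cv2.imwrite('pics/t5c.png',cv2.resize(c,None,fx=4,fy=4))"
```

```text
[-0.17  0.29 -0.04  0.   -1.25 -1.1 ] 49.175
```

View pics/ld.png

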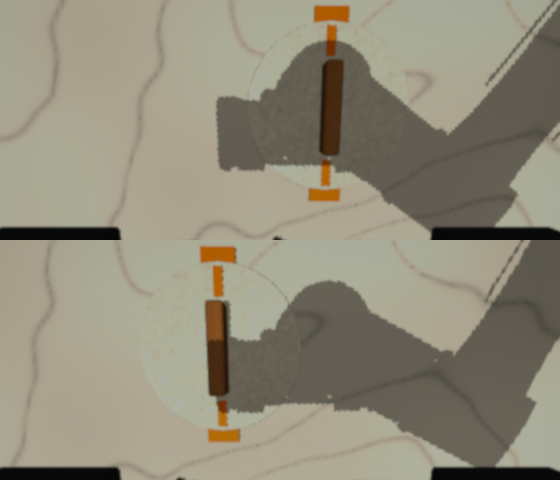

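View pics/t5c.png

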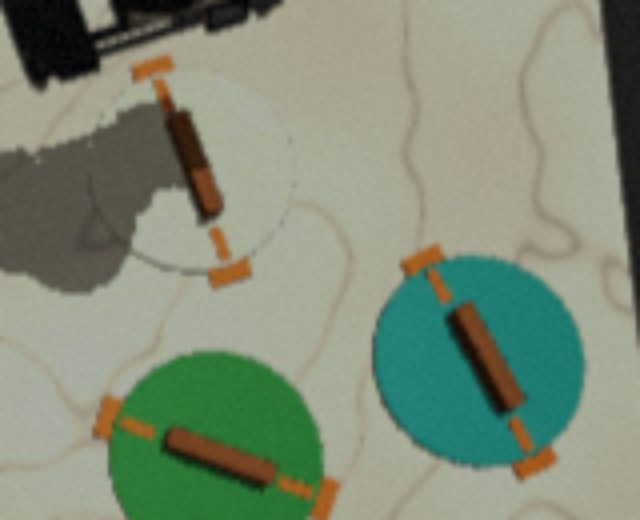

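The white disc with orange tabs is at (347,222) in the top view, and the green and teal discs are decoys. In the wrist views the tabs are at (331,14)/(324,194) and (218,15)/(224,196). I'll measure the lid from the tabs.

Run:
```python
from det import *
c=bot.get_calibration("wrist");R_=[];Z=[]
for i in(0,1):
    im=cv2.imread(f'pics/ld{i}_raw.png')[:,:,::-1].copy();cT=(c,np.load(f"ld{i}T.npy"))
    h=cv2.cvtColor(im,cv2.COLOR_RGB2HSV);m=(h[...,0]>8)&(h[...,0]<20)&(h[...,1]>180)&(h[...,2]>110);m[225:]=0
    q=comps(m,100)
    cen=[];
    for a in q:
        r=cv2.minAreaRect(a);print(i,np.round(r[0],1),np.round(r[1],1),cv2.contourArea(a)); cen.append((r[0],r[1]))
    t=[k for k in cen if max(k[1])>25 and min(k[1])<22 and max(k[1])/min(k[1])>2]
    t=sorted(t,key=lambda k:k[0][1]);t=[t[0],t[-1]]
    R_.append([ray(cT,k[0]) for k in t])
    A,B=[onz(cT,k[0],6)[:2] for k in t];Z.append((A,B));v=B-A
    print(A.round(1),B.round(1),"mid",((A+B)/2).round(1),"len",np.hypot(*v),"yaw",np.arctan2(v[1],v[0]))
    # grip bar blob
    m=(h[...,0]<14)&(h[...,1]>110)&(h[...,2]<130);m[225:]=0
    b=comps(m,400)[0];rb=cv2.minAreaRect(b);print("bar",rb)
for k in(0,1): print(tri([R_[0][k],R_[1][k]]))
```

```text
0 [331.5  13.5] [13. 33.] 397.0
0 [324. 194.] [10. 28.] 246.5
0 [325.3 173.5] [ 6.6 21.3] 115.5
[ 422.2 -402.1] [ 605.2 -346.5] mid [ 513.7 -374.3] len 191.23457317397236 yaw 0.2952808853820221Traceback (most recent call last):
  File "<stdin>", line 17, in <module>
IndexError: list index out of range
```

Run:
```python
from det import *
c=bot.get_calibration("wrist");R_=[]
for i in(0,1):
    im=cv2.imread(f'pics/ld{i}_raw.png')[:,:,::-1].copy();cT=(c,np.load(f"ld{i}T.npy"))
    h=cv2.cvtColor(im,cv2.COLOR_RGB2HSV);m=(h[...,0]>8)&(h[...,0]<20)&(h[...,1]>180)&(h[...,2]>110);m[225:]=0
    q=[cv2.minAreaRect(a) for a in comps(m,100)];q=sorted(q,key=lambda k:k[0][1]);t=[q[0],q[-1]]
    R_.append([ray(cT,k[0]) for k in t])
    A,B=[onz(cT,k[0],6)[:2] for k in t];v=B-A
    print("mid",((A+B)/2).round(1),"len",np.hypot(*v),"yaw",np.arctan2(v[1],v[0]))
    g=(h[...,0]<12)&(h[...,2]<125)&(h[...,1]>80);g[225:]=0
    gm=(proj(cT,[514,-374.3,42]));print("grip expected px",gm,"blobs",[tuple(np.round(cv2.minAreaRect(a)[0],1)) for a in comps(g,300)])
for k in(0,1): print(tri([R_[0][k],R_[1][k]]))
```

```text
mid [ 513.7 -374.3] len 191.23457317397236 yaw 0.2952808853820221
grip expected px [332.61430389 108.55059409] blobs []
mid [ 513.4 -373.4] len 191.79965954509046 yaw 0.29586259124148256
grip expected px [214.20897412 109.32272932] blobs []
(array([ 421.15618131, -401.98906064,    2.83448984]), [np.float64(0.10906759393543417), np.float64(0.10906759393550067)])
(array([ 605.88793949, -345.74013028,    2.47255603]), [np.float64(0.16959029077041707), np.float64(0.16959029077066962)])
```

Run:
```python
from act import *
yaw=0.2956-np.pi;p=[513.6,-373.9]
bot.move_gripper(60)
bot.move_ptp([*p,120],down(yaw)); bot.line_to([*p,30],120); bot.line_to([*p,10],40); st("down")
bot.move_gripper(10,55); st("grip")
bot.line_to([*p,60],80); s=st("up60")
bot.line_to([*p,190],150); s=st("up"); shot("wrist","lh");shot("side","lhs")
```

```text
down t 52.0 tcp [ 513.6 -373.9    9.8] w 60.1 F [ 0.9 -0.6  0.2]
grip t 52.8 tcp [ 513.6 -373.9   10. ] w 17.9 F [-0.8  0.4  0.7]
up60 t 53.5 tcp [ 513.3 -373.7   59.8] w 18.1 F [ 0.6  0.1 -3.3]
up t 54.5 tcp [ 513.  -373.5  188.7] w 18.1 F [-0.4 -0.2 -2.8]
```

View pics/lh.png

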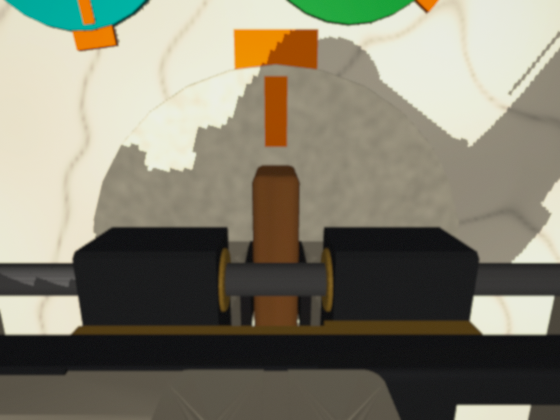

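View pics/lhs.png

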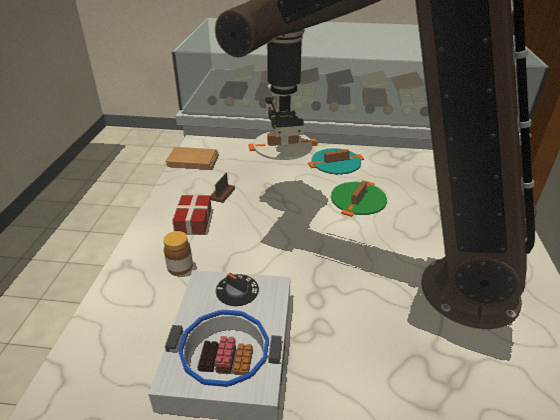

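lh shows the lid centred in the grip, tab at (276,49), level, width 18. I'll check the in-hand offset and carry it over.

Run:
```python
from act import *
c=bot.get_calibration("wrist");T=c['T_tool_cam']
for uv in((276,30),(276,68)):
    o,d=ray((c,T),uv);print((o+d*(4-o[2])/d[2]).round(1), (o+d*(2-o[2])/d[2]).round(1))
bot.move_ptp([*K,190],down(KY+np.radians(60)-np.pi)); st("over")
print(bot.read_state()['joint_pos'].round(2))
bot.line_to([*K,100],100);bot.pause(.2);st();shot("wrist","ov");shot("side","ovs",(120,250,340,415),3.5)
```

```text
[103.1   0.3   4. ] [102.7   0.3   2. ]
[88.1  0.3  4. ] [87.9  0.3  2. ]
over t 57.0 tcp [558.9 281.  190. ] w 17.9 F [ 0.3  0.4 -2.8]
[ 0.78  0.3  -0.15  0.   -1.11 -1.28]
 t 58.2 tcp [558.9 282.1 100.7] w 17.6 F [-0.7  0.3 -2.6]
```

View pics/ov.png

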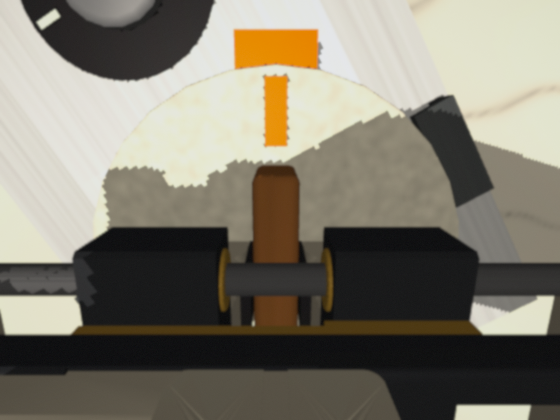

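View pics/ovs.png

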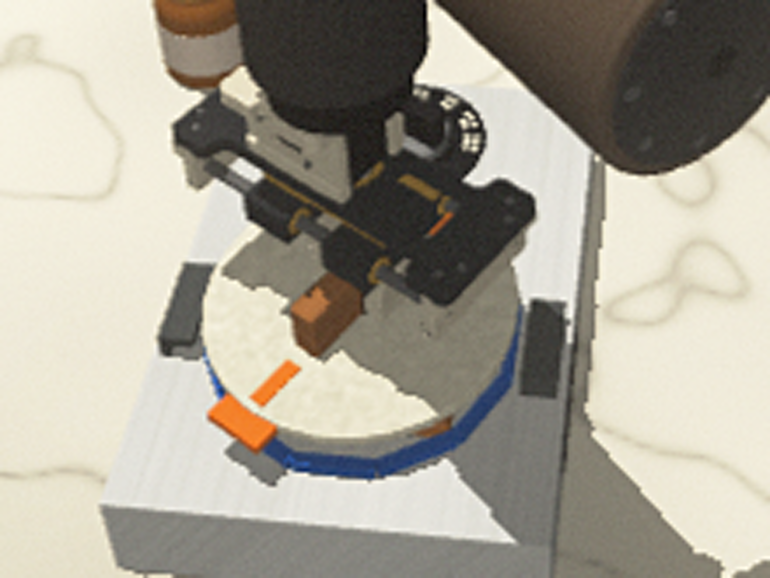

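Run:
```python
from act import *
for z in(84,80,78,76,75,74.3):
    bot.line_to([*K,z],25); bot.pause(.15); st(f"z{z}")
shot("wrist","pr");shot("side","prs",(120,250,340,415),3.5)
```

```text
z84 t 59.3 tcp [558.7 282.   84.2] w 17.5 F [ 0.6 -0.4 -2.5]
z80 t 59.7 tcp [558.7 282.   80.1] w 17.5 F [ 0.7  0.9 -0.9]
z78 t 60.1 tcp [558.9 282.1  78.3] w 17.7 F [ 0.  -1.   2.9]
z76 t 60.5 tcp [558.8 282.1  76.2] w 17.7 F [0.1 0.8 4.1]
z75 t 60.9 tcp [558.9 282.   75.2] w 17.7 F [0.9 0.6 3.9]
z74.3 t 61.3 tcp [558.8 282.1  74.4] w 17.8 F [2.3 0.3 4.7]
```

View pics/prs.png

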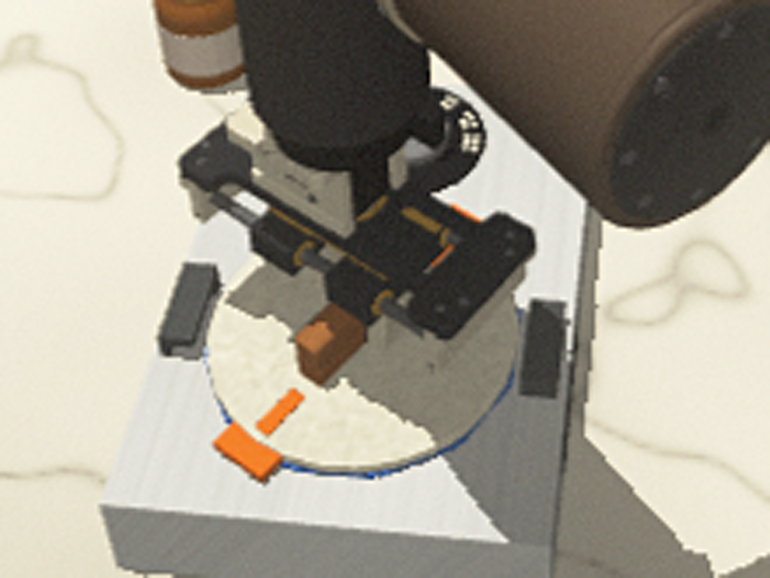

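View pics/pr.png

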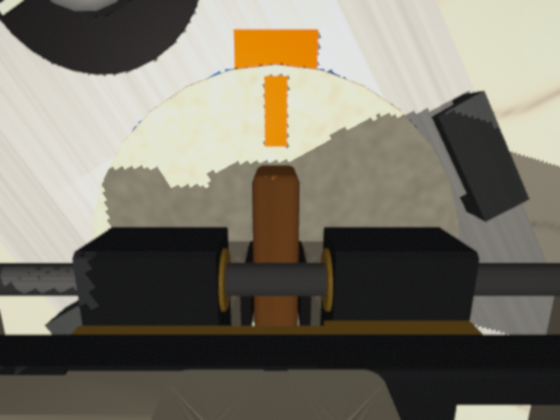

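Contact came at TCP z=80, now 5.6 mm pressed at about 7 N. Turning clockwise.

Run:
```python
from act import *
for a in list(range(55,-1,-5)):
    bot.move_ptp([*K,74.2],down(KY+np.radians(a)-np.pi)); bot.pause(.1)
    s=bot.read_state();print(a,s['tcp_pos'].round(1),"F",np.round(s['contact_force'],1),"Mz",np.round(s['moment'],2),round(s['width'],1),"j6",s['joint_pos'][5].round(2))
    if abs(s['moment'][2])>2.5: print("stop");break
shot("wrist","tn");shot("side","tns",(120,250,340,415),3.5)
```

```text
55 [558.2 281.7  74. ] F [-0.9 -0.4  5.1] Mz [ 0.09  0.04 -0.14] 17.4 j6 -1.37
50 [558.4 281.7  74.1] F [-0.2  0.4  3.4] Mz [-0.05  0.2  -0.16] 17.7 j6 -1.45
45 [558.5 281.8  74.2] F [-0.4 -1.   4.1] Mz [ 0.08  0.11 -0.25] 17.5 j6 -1.54
40 [558.6 281.9  74.2] F [-0.2  0.1  5.1] Mz [-0.01  0.01 -0.19] 17.6 j6 -1.63
35 [558.6 281.9  74.2] F [0.7 0.7 4. ] Mz [ 0.01  0.02 -0.16] 17.7 j6 -1.71
30 [558.6 281.9  74.2] F [-0.   0.6  4.7] Mz [ 0.11  0.02 -0.14] 17.7 j6 -1.8
25 [558.6 281.9  74.2] F [ 0.3 -0.8  4.3] Mz [ 0.05 -0.04 -0.16] 17.8 j6 -1.89
20 [558.6 281.9  74.2] F [-0.3  0.   4.6] Mz [ 0.08 -0.01 -0.2 ] 17.6 j6 -1.98
15 [558.6 281.9  74.2] F [0.4 0.4 3.1] Mz [ 0.04 -0.04 -0.14] 18.0 j6 -2.06
10 [558.6 281.9  74.2] F [-0.2 -0.1  4.8] Mz [ 0.07 -0.   -0.12] 17.8 j6 -2.15
5 [558.6 281.9  74.2] F [ 0.4 -0.7  4.1] Mz [ 0.03 -0.04 -0.17] 17.5 j6 -2.24
0 [558.6 281.9  74.2] F [0.4 0.  4. ] Mz [ 0.04  0.01 -0.19] 17.6 j6 -2.32
```

View pics/tns.png

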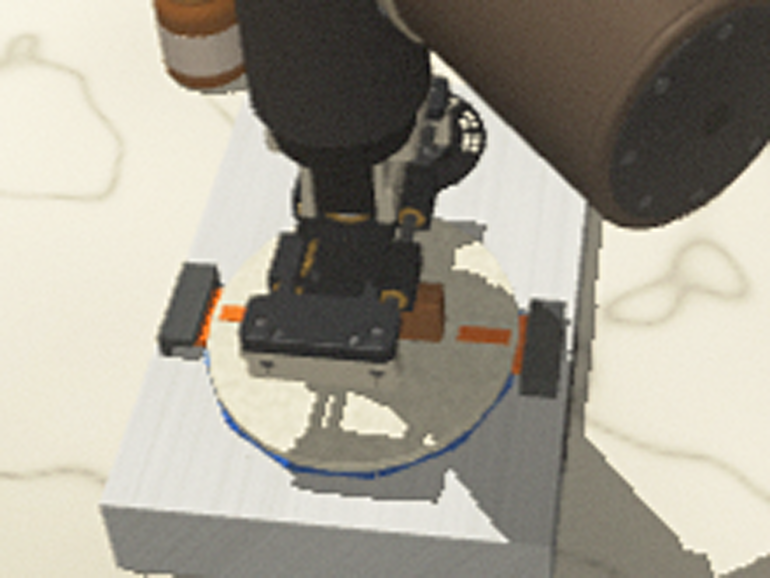

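View pics/tn.png

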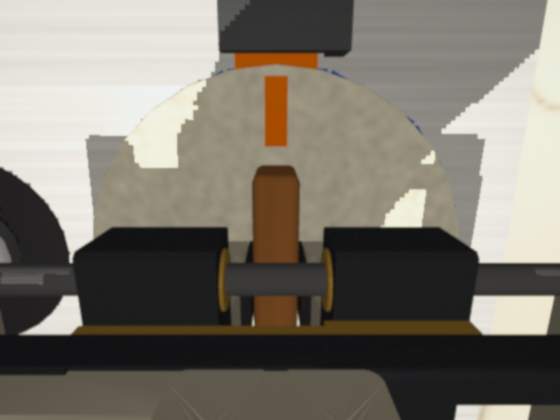

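Tabs are under both hooks. I'll turn a little further to meet the stops, then release.

Run:
```python
from act import *
for a in(-1,-2,-3,-4):
    bot.move_ptp([*K,74.2],down(KY+np.radians(a)-np.pi)); bot.pause(.15)
    s=bot.read_state();print(a,"Mz",np.round(s['moment'],2),s['contact_force'].round(1))
    if abs(s['moment'][2])>0.8: break
a=min(a+1,0)
bot.move_ptp([*K,74.2],down(KY+np.radians(a)-np.pi))
bot.line_to([*K,76],20);st("eased")
bot.move_gripper(50);bot.pause(.2);st("open")
bot.line_to([*K,150],80)
ux=np.array([np.cos(KY-np.pi),np.sin(KY-np.pi)])
p=kp(75,-60);bot.line_to([*p,270],250);bot.pause(.2)
im,cT=shot("wrist","lk");np.save("lkT.npy",cT[1]);shot("side","lks",(120,250,340,415),3.5)
st()
```

```text
-1 Mz [-0.02 -0.07  0.11] [ 0.1 -0.   4. ]
-2 Mz [1.9  0.07 0.56] [0.8 6.2 3.1]
-3 Mz [1.82 0.08 1.2 ] [-0.4  5.9  2.1]
eased t 67.4 tcp [558.8 282.7  76. ] w 17.8 F [0.  4.1 3.1]
open t 68.4 tcp [558.6 281.9  76. ] w 49.9 F [-0.4  0.5 -0.1]
 t 70.5 tcp [634.3 224.  269.3] w 50.0 F [ 0.7 -0.4 -0. ]
```

View pics/lk.png

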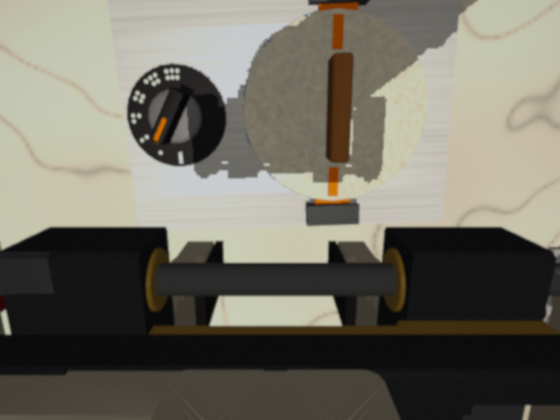

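View pics/lks.png

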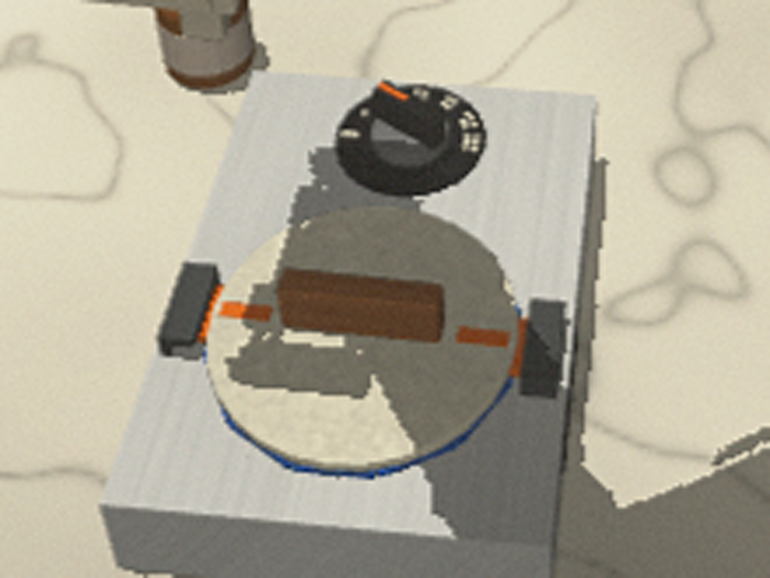

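lk shows both tabs under the hooks, the grip bar in line, and the lid held down level. Now to check its angle and centre, and locate the dial.

Run:
```python
from act import *
c=bot.get_calibration("wrist");cT=(c,np.load("lkT.npy"));im=cv2.imread("pics/lk_raw.png")[:,:,::-1].copy()
h=cv2.cvtColor(im,cv2.COLOR_RGB2HSV);m=(h[...,0]<20)&(h[...,1]>170)&(h[...,2]>110);m[225:]=0
q=[cv2.minAreaRect(a) for a in comps(m,10)]
for r in q: print(np.round(r[0],1),np.round(r[1],1),onz(cT,r[0],74)[:2].round(1))
s=[r for r in q if 325<r[0][0]<345 and 20<r[0][1]<190 and max(r[1])/min(r[1])>2 and r[1][0]!=0]
s=sorted(s,key=lambda r:r[0][1])
S=[r for r in s if max(r[1])<40 and abs(r[0][1]-32)<8 or abs(r[0][1]-182)<8]
A,B=[onz(cT,r[0],74)[:2] for r in(S[0],S[-1])];v=B-A;print("lid yaw rel",np.arctan2(v[1],v[0])-KY,"mid",(A+B)/2-K)
g=im.max(2).copy();m=(g<80);m[:60]=0;m[175:]=0;m[:,:115]=0;m[:,235:]=0
q=comps(cv2.morphologyEx(m.astype(np.uint8),cv2.MORPH_CLOSE,np.ones((11,11))).astype(bool))
e=cv2.fitEllipse(q[0]);print(e,onz(cT,e[0],63)[:2],"pred",kp(0,-158))
```

```text
[337.5  31.5] [33.  9.] [489.1 282.5]
[333. 181.] [26.  8.] [628.4 282.3]
[337.5   6. ] [ 6. 37.] [468.  281.8]
[159.6 129.1] [ 5.6 24.6] [574.8 110.5]
[322.5 201.5] [ 3. 15.] [649.7 272.1]
[337. 202.] [2. 6.] [650.4 287.1]
[345. 201.] [2. 6.] [649.4 295.3]
lid yaw rel -0.023201437918372203 mid [0.14571595 0.48244703]
((176.6654815673828, 114.7985610961914), (94.25917053222656, 102.70458221435547), 141.67086791992188) [561.2473849  125.37596393] pred [562.07571961 123.93823446]
```

Run:
```python
from act import *
c=bot.get_calibration("wrist")
print("stripe",tri([ray((c,np.load("w3T.npy")),(205.6,134)),ray((c,np.load("lkT.npy")),(159.6,129.1)),ray(Tcam("side"),(120+394/3.5,250+92/3.5))]))
D=[561.7,124.6];y0=KY-np.pi/6
bot.move_gripper(44)
bot.move_ptp([*D,170],down(y0));print(bot.read_state()['joint_pos'].round(2))
bot.line_to([*D,115],100);bot.line_to([*D,79],50);st("down")
bot.move_gripper(8,12);s=st("grip");shot("side","dgs",(120,200,340,365),3.5)
```

```text
stripe (array([574.06292028, 118.71421094,  99.53005123]), [np.float64(0.3431720844066059), np.float64(0.2441268039815966), np.float64(0.586124782175247)])
[ 0.56  0.24 -0.29  0.   -1.04  0.51]
down t 74.8 tcp [561.9 124.7  79.1] w 43.3 F [ 0.4  0.6 -0.2]
grip t 75.4 tcp [562.3 125.4  79.2] w 13.6 F [ 1.   4.2 -1.7]
```

View pics/dgs.png

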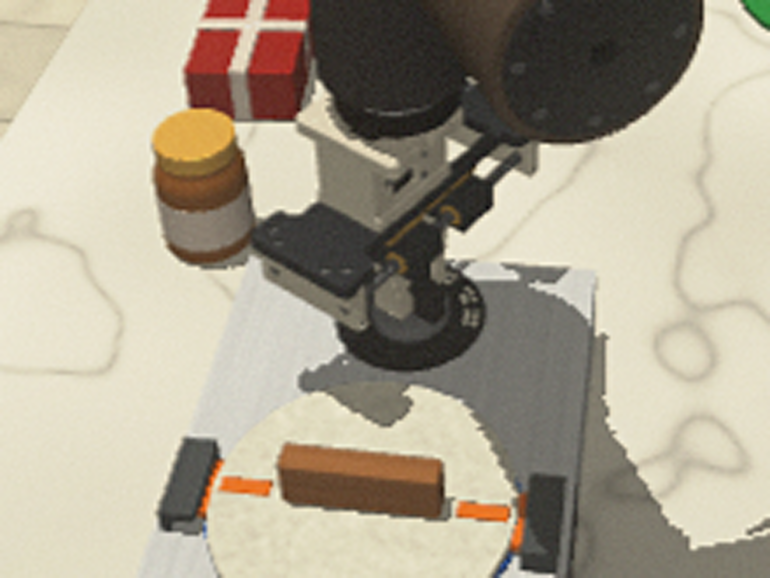

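Gripped at 13.6 mm. The stripe triangulates to 99.5 mm height, which agrees with the text. Turning 90° clockwise.

Run:
```python
from act import *
D=[562.4,125.4];y0=KY-np.pi/6
for a in range(0,91,15):
    bot.move_ptp([*D,79],down(y0-np.radians(a)));bot.pause(.1)
    s=bot.read_state();print(a,s['tcp_pos'].round(1),np.round(s['contact_force'],1),s['moment'].round(2),round(s['width'],1))
bot.move_gripper(44);bot.pause(.3);st("open")
bot.line_to([*D,170],80)
bot.move_ptp([*kp(75,-60),270],down(KY-np.pi));bot.pause(.3)
im,cT=shot("wrist","f1");np.save("f1T.npy",cT[1])
bot.move_ptp([450,-200,350],down(-np.pi/2));bot.pause(.3)
shot("side","f2");shot("top","f3");st()
```

```text
0 [562.3 125.4  79.2] [-1.7  3.4  2.5] [1.05 0.73 0.05] 13.9
15 [562.5 125.7  79.2] [-1.6  5.   3.7] [1.78 0.7  0.04] 14.4
30 [562.8 125.9  79.2] [-0.7  5.4  2.8] [ 2.03  0.39 -0.06] 13.7
45 [563.1 126.1  79.2] [1.8 5.9 2.2] [ 2.13  0.01 -0.05] 13.9
60 [563.5 126.2  79.2] [2.3 5.  0.3] [ 2.05 -0.57  0.03] 13.8
75 [563.8 126.1  79.2] [ 4.2  5.7 -0.5] [ 1.81 -1.19 -0.07] 13.9
90 [564.2 126.   79.2] [ 4.6  4.2 -1.4] [ 1.49 -1.76  0.02] 14.3
open t 79.6 tcp [562.4 125.4  79. ] w 43.8 F [0.7 0.2 0.8]
 t 84.7 tcp [ 449.7 -200.3  350.5] w 44.0 F [-1.   1.1  0.1]
```

View pics/f1.png

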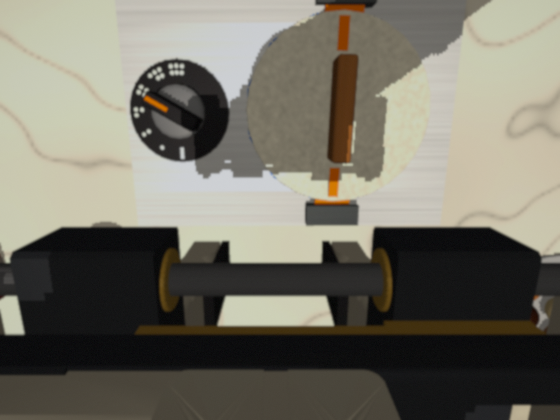

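View pics/f2.png

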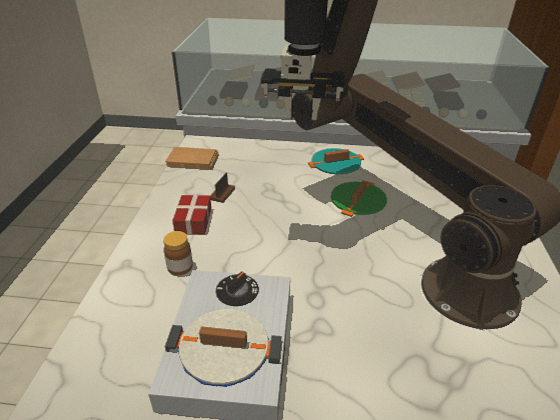

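View pics/f3.png

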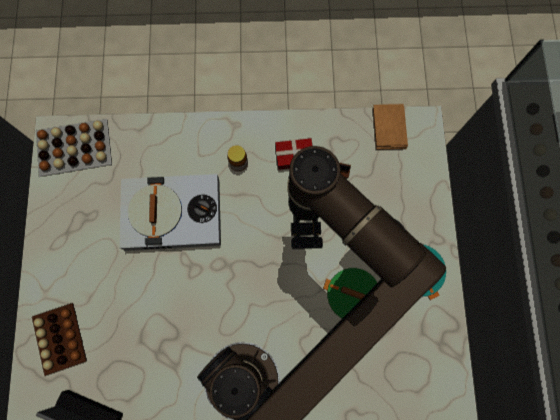

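f1 shows the pointer near (156,103). I'll measure its angle and the lid's.

Run:
```python
from act import *
for k,(p,q) in{"f1":((),())}.items():
    c=bot.get_calibration("wrist");cT=(c,np.load("f1T.npy"));im=cv2.imread("pics/f1_raw.png")[:,:,::-1].copy()
    h=cv2.cvtColor(im,cv2.COLOR_RGB2HSV);m=(h[...,0]<20)&(h[...,1]>170)&(h[...,2]>110);m[225:]=0
    for a in comps(m,15):
        r=cv2.minAreaRect(a);x,y=r[0];P=np.array([onz(cT,t[0],99 if x<250 else 74)[:2] for t in a])
        vx,vy,_,_=cv2.fitLine(P.astype(np.float32),2,0,.01,.01).ravel();print(np.round(r[0],1),np.round(r[1],1),P.mean(0).round(1),"line ang",np.arctan2(vy,vx).round(3))
D=np.array([562.3,124.8])
im=cv2.imread("pics/f1.png")[40:175,110:250];cv2.imwrite("pics/f1c.png",cv2.resize(im,None,fx=4,fy=4,interpolation=2))
```

```text
[343.3  32.5] [ 9.4 33.5] [488.8 282.5] line ang 0.009
[333.3 182. ] [ 8.5 26.6] [628.4 282. ] line ang -0.019
[344.5   8. ] [37.1  5.1] [468.2 282. ] line ang -1.566
[155.7 103.5] [26.   5.7] [556.6 113.5] line ang 1.063
[348.2 143. ] [ 3.2 34.2] [589.3 294.5] line ang 0.013
[320.5 201.5] [ 3. 11.] [649.8 270. ] line ang 1.523
[344. 202.] [2. 8.] [649.5 294.6] line ang -1.555
```

View pics/f1c.png

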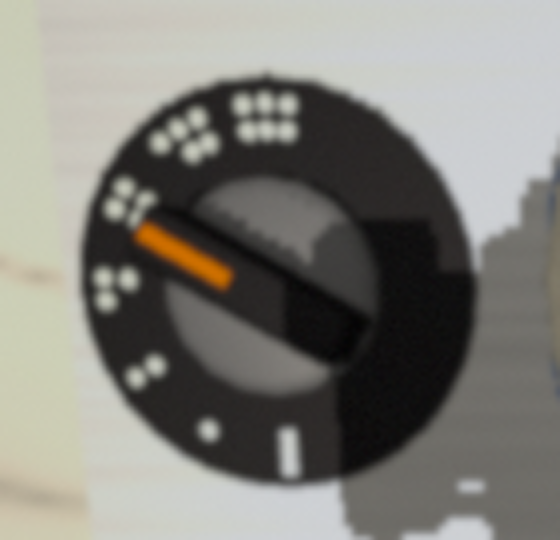

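Pointer is on the four dots: 2.10 rad. One last height check of the lid from two views, then hand in.

Run:
```python
from act import *
c=bot.get_calibration("wrist");cT=(c,np.load("f1T.npy"));im=cv2.imread("pics/f2_raw.png")[:,:,::-1].copy()
h=cv2.cvtColor(im,cv2.COLOR_RGB2HSV);m=(h[...,0]<20)&(h[...,1]>150)&(h[...,2]>110);m[:320]=0;m[:,:170]=0;m[:,275:]=0
cs,_=cv2.findContours(m.astype(np.uint8),0,1);q=[cv2.minAreaRect(a)[0] for a in cs if cv2.contourArea(a)>15];print(np.round(q,1))
for uv,w in(((343.3,32.5),(258,346.5)),((333.3,182),(190.5,339))):
    n=min(q,key=lambda p:np.hypot(p[0]-w[0],p[1]-w[1]));p,e=tri([ray(cT,uv),ray(Tcam("side"),n)]);print(p.round(1),np.round(e,1))
```

```text
[[257.9 345.8]
 [268.1 348.6]
 [189.9 338.5]
 [222.6 332.4]]
[489.5 282.2  76.4] [0.1 0.1]
[629.1 281.9  76.4] [0.7 0.7]
```

Run:
```python
from act import *
bot.close_job();st("done")
```

```text
the job is handed in; nothing more can be done
the job is handed in; nothing more can be done
```

I handed the job in at about 85 s, with the arm clear of everything; it reports no verdict.

- **Bars:** Four were present (hazel, milk, dark and ruby); there was no white bar. Three lie side by side in the well, with ruby flat on top. The dark bar was knocked aside during the run, so I measured it again before picking it.
- **Lid:** I used the white one; the green and teal ones were look-alikes. I pressed it about 5.6 mm and turned it clockwise until it met the stops. The last check showed it within about 1 mm of centre, about 0.025 rad off the keeper's x axis and level, with both tabs under the hook lips.
- **Dial:** I turned it only after the lid was locked. It reads about 2.10 rad, with the pointer on the four dots.
- **Jar, gift box and sign:** I did not touch them, and the jar and gift box look unmoved in the last pictures. The sign looks unmoved in the side view, though the arm hides it from above.

**Check that disagreed:** two-view triangulation put the lid's top at 76.4 mm, where about 74 mm was expected. That would put its underside at about 68.4 mm, only just under the 68.5 mm limit. The same method also read the seal and the dial 1 to 3 mm high, and the tabs can only sit under the lips if the underside is at 66 mm or lower. I took the difference as calibration error.

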